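Reset the label ledge of a bottle labelling jig and lock it again

TASK

The label ledge on the bottling jig sits too low: loosen the jam nut by swinging its arm well back anticlockwise, turn the tommy bar on top of the screw clockwise until the top of the ledge is level with the lower edge of the label band on the sample bottle, then swing the nut's arm clockwise again until it is hard tight, with the ledge still level. Do not touch the sample bottle and do not disturb the things standing around.

Things in the scene. Friction and masses are not known exactly. Their poses are not given: they have to be found in the camera images.
- jig: Plywood labelling jig fixed to the table, base 190 x 310 x 20 mm. Origin on the table under the vertical screw axis, z up; sample bottle at its +y side. On the axis, heights above the table: grey bracket (top 131 mm), hexagonal jam nut (54 mm across corners, 132 to 154 mm), the screw's round hub (34 mm across, 165 to 191 mm) with the tommy bar. Only the bottle (200 mm) is higher.
- bar_end (a point): Ball centre at one end of the steel tommy bar: straight, level, 14 mm thick, 20 mm end balls 130 mm apart (centres), 178 mm above the table, centred on the screw axis, fast to the screw. When the nut is loose it turns with about 2 N at the ball and stays where left; with the nut tight it is held fast (up to about 15 N at the ball). Push it round from the side with closed fingers.
- crank (a joint): Angle of the adjuster screw and its bar, rad, growing clockwise from above; at 0 bar_end points along the jig's +x. End stops at -0.6 and 10.5; it starts between 0 and 2.5. Clockwise raises the ledge 30 mm per turn (4.77 mm per rad), anticlockwise lowers it.
- ledge_edge (a point): Top surface of the steel label ledge, middle of its end next to the bottle, 115 mm from the screw axis towards the bottle (9 mm short of the bottle's side). The ledge is a level plate 60 x 102 x 6 mm that rises and falls with the screw and cannot turn.
- jam_nut (a joint): Angle of the jam nut, rad, growing clockwise from above: 0 fully loose (end stop); up to 1.0 the screw is free; beyond it bites; 1.25 and above is tight; end stop at 1.6. It starts tight (1.3 to 1.45). It stays where left; swinging it takes about 5 N at the knob while loose, up to about 10 N when tight.
- nut_knob (a point): Centre of the 24 mm black ball ending the jam nut's arm: level 14 mm round bar, 144 mm above the table, ball centre 105 mm from the screw axis (40 mm beyond the tommy bar's, and 34 mm below that bar). At joint 0 the arm points 35 degrees clockwise of the jig's +x; tight, about 115 degrees clockwise of it. Push it from the side with closed fingers.
- sample: Sample bottle clamped to the jig base, dark green glass, 72 mm across, 180 mm high with its cork, on the jig's base 165 mm from the screw axis along the jig's +y; origin at the centre of its underside. It carries the label band. Not to be touched.
- band_edge (a point): On the bottle's axis at the height of the lower edge of its white label band (75 mm across, 45 mm high). At the start it is 11 to 37 mm above the ledge.
- flask: Bystander: loose amber bottle 62 mm across, 150 mm high, upright; origin under its centre.
- funnel: Bystander: loose steel funnel standing mouth down, 110 mm across, 95 mm high; origin under its centre.
- label_roll: Bystander: loose roll of paper labels lying flat, 84 mm across, 50 mm high; origin under its centre.

How it is judged (in metres and radians):
On the way, in this order (a step that is already met when the one before it is completed fails the run):
1. the jam nut is loosened (angle below 0.9 rad) (value of joint jam_nut below 0.9 rad), for 0.2 s.
2. with the nut loose, the ledge top is level with the lower edge of the band within 3 mm (value of joint jam_nut below 1 rad and z of ledge_edge in the frame of band_edge between -0.003 and 0.003 m), for 0.2 s.
At the end, for the whole second after the job is handed in: The ledge top is level with the lower edge of the label band within 3 mm, the jam nut is tight (1.25 rad or more), and screw and nut are at rest (value of joint jam_nut above 1.25 rad and z of ledge_edge in the frame of band_edge between -0.003 and 0.003 m and velocity of joint crank between -0.05 and 0.05 rad/s and velocity of joint jam_nut between -0.05 and 0.05 rad/s); the robot touches nothing.
It fails at once if the robot touches the sample bottle or its band (contact force between any of the arm, the fingers and sample above 1 N).
It fails at once if a bystander is moved more than 20 mm (distance of any of flask, funnel, label_roll from where it was at the start of the episode above 0.02 m).
It also fails if it takes over 69 s, if anything falls off the work surface, if the arm or the gripper's body presses on something with over 40 N, if the wrist force passes 120 N, or if a joint passes its speed limit or range.

ROBOT

A 6-joint arm with a two-finger parallel gripper is mounted at the origin on the work surface. World frame = base frame: x ahead of the robot, y to its left, z up, the work surface at z = 0. Lengths are in m, angles in degrees, forces in N, time in s.
With the tool pointing down it reaches from about 0.25 to 0.725 m from the base axis. Payload 9.7 kg.
Tool frame: the origin (TCP) lies between the finger pads; the fingertips stand bot.tcp_to_tips ahead of it and the grasp point (between the pads) lies 11 mm behind it (bot.tcp_to_tips is the distance from the TCP to the fingertips, in m); z points along the fingers, y is the line along which they close (so a half turn about z gives the same grasp; the last joint's range is limited). The gripper opens to 85 mm and grips with 20 to 120 N. Pads are 22 mm wide; open, the fingers measure 114 mm over their backs; the gripper's body (76 mm by 85 mm) begins 54 mm behind the grasp point. The pads swing forward as they close: fully open they stand 13 mm farther back than shut.
Start: joints at [-66.177, 4.979, 10.078, 95.1, 0, 90], TCP at [0.222, -0.503, 0.212] pointing down, gripper open.
Joint ranges: [-179.16, 179.16], [-48.56, 103.87], [-65.8, 70.77], [-126.05, 130.52], [-82.76, 87.17], [-180, 180]. Speed limits (degrees/s): [127.2, 127.2, 147.25, 180, 180, 180].

INTERFACE

Orientations are given as [roll, pitch, yaw] about the fixed x, y, z axes, in that order (R = Rz(yaw) Ry(pitch) Rx(roll)).
In Python, from workcell import bot gives the robot as it stands. The module is installed in compiled form; this text tells all that it offers.
- The arm moves only by the tool carry_out, never from a script. Its arguments are lists of equal length, an entry for each row: "linear": the shift along the world's x, y, z normalised to -1 to 1, where 1 is 2 cm, a list of three; "rotation": the turn, a rotation vector about the world's x, y, z normalised to -1 to 1, where 1 is 8 degrees, a list of three; "grip": the closure, from -1 (fully open) to 1 (shut). In form: {"linear": [[tx, ty, tz], ...], "rotation": [[rx, ry, rz], ...], "grip": [grip, ...]}. A call has 1 to 12 rows; each row shifts and turns the commanded pose from where the row before left it; what a row does not reach is not made up. A row lasts 1/10 s, in which the tool goes at most 50 mm and 8.59 degrees, less where a joint would pass 70% of its speed; a pose out of reach is approached as far as the arm can. A call with a number of a shift or a turn outside -1 to 1 is refused whole. A call with a gripper value outside its range is refused whole. The fingers move at their own pace and stop on an object; "grip_force" is the grip in N (left out, the last holds). Time passes only in rows, so rows that do not move let the fingers close. It gives the time, the measured TCP pose, the force, the opening and the grip force at its end, in the units of the state.
- bot.get_obs(): the state, without advancing time (a new reading comes with each control period).
- bot.camera(name): name is "scene" or "top" or "wrist"; returns the picture (400x640x3 uint8, blue, green, red); there is no depth.
- bot.camera_model(name): a dict with "fx", "fy", "cx", "cy" (pixels), "camera_from_world" (4x4, takes a point from world to camera coordinates). Camera axes: x right, y up, looking along -z (the intrinsics and any distortion apply to the point x, -y, -z); pixel columns grow to the right and rows downward; lengths in m; the calibration is good to about 2 mm. The wrist camera is an equidistant fisheye: a pixel r from the principal point sees the ray r / f radians off the axis. A picture is of the moment at which its call begins: read the wrist's pose just before it. camera_model takes no time and is no camera call; for the wrist camera it gives the pose at the moment of the call.
- bot.job_done(): hands the job in; it is judged then, once.
The state is a dict: "time": time; "q": joint angles; "qd": joint speeds; "joint_efforts": joint torques, N m; "ee_pos": TCP position; "tcp_rot": TCP orientation; "wrist_force": force on the tool from outside, world axes, zero at the start; "torque": the same for the moment, N m; "opening": finger opening in m; "grasp_force": force on a finger pad.
Only numpy, scipy, OpenCV 4.12 (cv2) and the standard library are available. Lean on these libraries where they do the work, as an engineer would, in place of code of your own. Each camera call takes 0.05 s, during which the arm holds its last target. There are 200 camera calls.

## Working session

There is one attempt and no reset: what is moved stays moved. The work goes in short steps, Python scripts to look and compute and a tool call to move; the robot and the scene stay as the last step left them, time stands still between calls to the robot, and variables do not carry over. Pictures are saved under pics/ and viewed, at most 10 in all, crops included, and the job is handed in when it is done.

Besides the shell and the picture viewer there is one more tool, called after "Emit:" as name(argument=value, ...) on one line, values as JSON. carry_out: Moves the arm, as the interface text tells. Its arguments: {"type":"object","properties":{"linear":{"type":"array","items":{"type":"array","items":{"type":"number"}}},"rotation":{"type":"array","items":{"type":"array","items":{"type":"number"}}},"grip":{"type":"array","items":{"type":"number"}},"grip_force":{"type":"number"}},"required":["linear","rotation","grip"]}

```bash
mkdir -p pics
python3 - <<'E'
from workcell import bot
import cv2,numpy as np
for n in("scene","top"):
    cv2.imwrite(f"pics/{n}0.png",bot.camera(n)); m=bot.camera_model(n); print(n,m["fx"],m["fy"],m["cx"],m["cy"],{k:v for k,v in m.items() if k not in("fx","fy","cx","cy","camera_from_world")}); print(np.round(np.linalg.inv(m["camera_from_world"]),3))
print(bot.tcp_to_tips,bot.get_obs())
E
```

```text
scene 460.781587327528 460.781587327528 316.271984132178 194.42135207687994 {}
[[ 0.847 -0.315  0.429  1.018]
 [ 0.532  0.484 -0.695 -0.665]
 [ 0.011  0.816  0.578  0.702]
 [ 0.     0.     0.     1.   ]]
top 381.3976558092636 381.3976558092636 324.2338320910854 192.13310883997664 {}
[[ 0.014  0.991 -0.131  0.472]
 [-1.     0.011 -0.021  0.002]
 [-0.019  0.131  0.991  1.106]
 [ 0.     0.     0.     1.   ]]
0.008 {'time': 0.1, 'q': array([-6.61773021e+01,  5.00780806e+00,  1.00392532e+01,  9.50973317e+01,
       -1.80504915e-03,  8.99995926e+01]), 'qd': array([ 0.10275301, -0.06807975,  0.07770412, -0.00051406, -0.02200182,
        0.00860176]), 'joint_efforts': array([ 7.88835478e-04, -5.21562016e+01,  4.65653729e+01,  1.59567478e-02,
        5.02622379e-05,  1.28477700e-05]), 'ee_pos': array([ 0.22205562, -0.50295155,  0.21115763]), 'tcp_rot': array([-1.79934113e+02,  1.80457941e-03,  2.38231074e+01]), 'wrist_force': array([0.0906795 , 0.93767145, 1.21945936]), 'torque': array([-0.00178383,  0.02093276,  0.00801408]), 'grasp_force': 0.0, 'opening': 0.08551812809101099}
```

View pics/scene0.png

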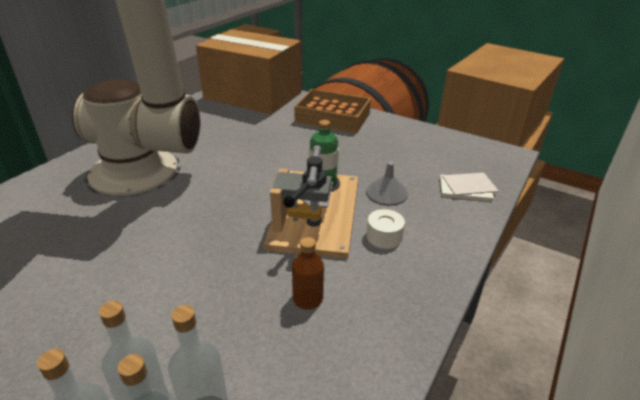

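View pics/top0.png

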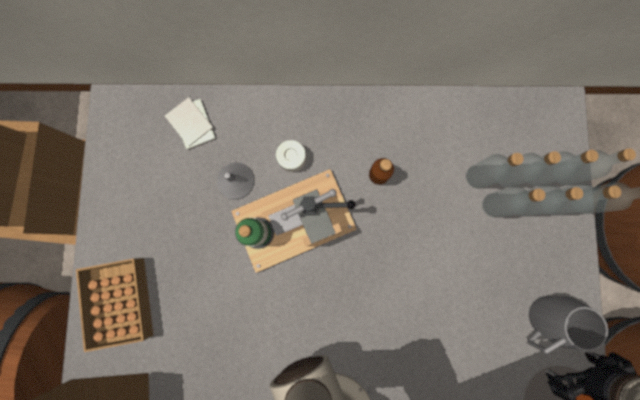

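The scene shows the jig with the green bottle at about (322,150). In the top view the hub is at about (308,204), the knob at (351,205) and the bottle cork at (245,231). The flask, roll and funnel stand on the far side. I'll enlarge both views.

Run:
```python
import cv2
a=cv2.imread("pics/top0.png")[140:280,215:415]; cv2.imwrite("pics/topc.png",cv2.resize(a,None,fx=4,fy=4,interpolation=cv2.INTER_CUBIC))
a=cv2.imread("pics/scene0.png")[110:270,255:415]; a=cv2.convertScaleAbs(a,alpha=1.4,beta=15); cv2.imwrite("pics/scc.png",cv2.resize(a,(600,600),interpolation=cv2.INTER_CUBIC))
```

```text
(no output)
```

View pics/topc.png

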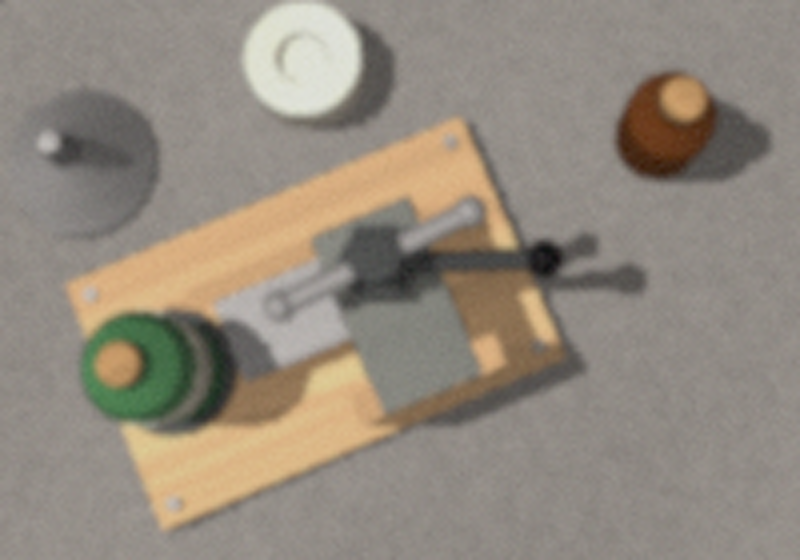

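View pics/scc.png

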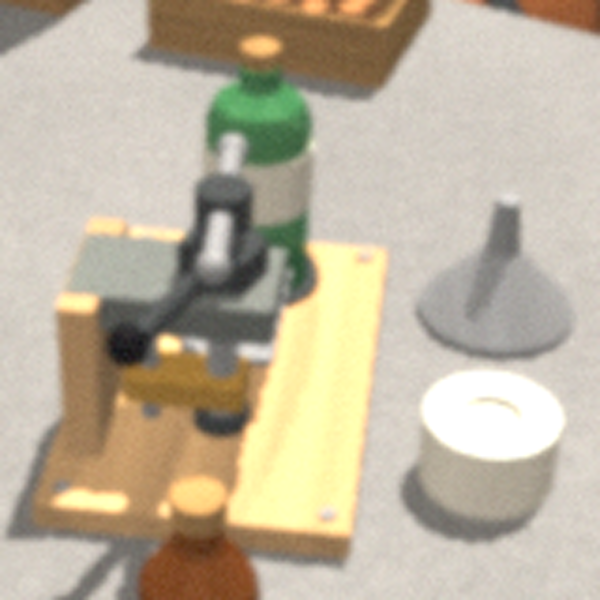

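The crops show the bar ball tips at (470,210) and (278,304) in the top crop and the knob at (544,259). The cork is at (117,363) and the flask cork at (685,98). In the scene crop the knob is at (127,343) and the near bar ball at (212,263). The ledge itself is hard to see.

```bash
cat > h.py <<'E'
from workcell import bot
import numpy as np,cv2
def ray(n,u,v):
    m=bot.camera_model(n); T=np.linalg.inv(m["camera_from_world"])
    d=np.array([(u-m["cx"])/m["fx"],-(v-m["cy"])/m["fy"],-1]); return T[:3,3],T[:3,:3]@d
def atz(n,u,v,z):
    o,d=ray(n,u,v); return o+d*(z-o[2])/d[2]
def proj(n,P):
    m=bot.camera_model(n); p=m["camera_from_world"]@np.r_[P,1]
    return m["cx"]+m["fx"]*p[0]/-p[2], m["cy"]-m["fy"]*p[1]/-p[2]
E
python3 - <<'E'
from h import *
t=lambda x,y,z:atz("top",x/4+214.6,y/4+139.6,z).round(4)[:2]
s=lambda x,y,z:atz("scene",x/3.75+254.6,y/3.75+109.6,z).round(4)[:2]
b1,b2=t(470,210,.178),t(278,304,.178);ax=(b1+b2)/2
k=t(544,259,.144);c=t(117,363,.2)
print("bar",b1,b2,np.hypot(*(b1-b2)),"axis",ax,"scene",(s(212,263,.178)+s(232,145,.178))/2)
print("knob",k,s(127,343,.144),np.hypot(*(k-ax)),"cork",c,s(262,45,.2),np.hypot(*(c-ax)))
print("base corners",[t(*p,.02) for p in((67,287),(463,120),(570,350),(165,528))])
yw=np.degrees(np.arctan2(*(c-ax)[::-1]))-90
an=lambda v:np.degrees(np.arctan2(v[1],v[0]))
print("yaw",yw,"crank",np.radians(yw-an(b1-b2)),"nut",np.radians(yw-35-an(k-ax)))
print("flask",t(685,98,.15),"roll",t(302,60,.05),"funnel",t(100,165,0))
E
```

```text
bar [0.5951 0.0024] [0.5359 0.1188] 0.13058943295688205 axis [0.5655 0.0606] scene [0.56205 0.0617 ]
knob [ 0.5688 -0.0447] [ 0.5683 -0.0454] 0.10535169671153854 cork [0.4982 0.2109] [0.4991 0.2083] 0.16467962836975314
base corners [array([0.5571, 0.2905]), array([0.6816, 0.0082]), array([ 0.5168, -0.0695]), array([0.3887, 0.2137])]
yaw 24.121457065224433 crank 1.5212983559967708 nut 1.3496011571014963
flask [ 0.6722 -0.1336] roll [0.7179 0.1226] funnel [0.649  0.2755]
```

The jig axis is at about (0.564, 0.061) with yaw about 24°, nut about 1.35 and crank about 1.52. Next I approach the knob on its -x side with the fingers closed.

Emit:
carry_out(linear=[[0.6,0.96,0],[0.6,0.96,0],[0.6,0.96,0],[0.6,0.96,0],[0.6,0.96,0],[0.6,0.96,0],[0.6,0.96,0],[0.6,0.96,0],[0.6,0.96,0],[0.6,0.96,0],[0.6,0.96,0],[0.6,0.96,0]], rotation=[[0,0,-0.23],[0,0,-0.23],[0,0,-0.23],[0,0,-0.23],[0,0,-0.23],[0,0,-0.23],[0,0,-0.23],[0,0,-0.23],[0,0,-0.23],[0,0,-0.23],[0,0,-0.23],[0,0,-0.23]], grip=[1,1,1,1,1,1,1,1,1,1,1,1])

```text
time: 1.3
ee_pos: [0.3664, -0.2718, 0.2115]
tcp_rot: [-180.0, 0.0, 1.7]
wrist_force: [0.8, -0.0, 0.7]
opening: -0.0001
grasp_force: 0.0
```

Emit:
carry_out(linear=[[0.6,0.96,0],[0.6,0.96,0],[0.6,0.96,0],[0.6,0.96,0],[0.6,0.96,0],[0.6,0.96,0],[0.6,0.96,0],[0.6,0.96,0],[0.6,0.96,0],[0.6,0.96,0],[0.6,0.96,0],[0.6,0.96,0]], rotation=[[0,0,0],[0,0,0],[0,0,0],[0,0,0],[0,0,0],[0,0,0],[0,0,0],[0,0,0],[0,0,0],[0,0,0],[0,0,0],[0,0,0]], grip=[1,1,1,1,1,1,1,1,1,1,1,1])

```text
time: 2.5
ee_pos: [0.5104, -0.0414, 0.2114]
tcp_rot: [-180.0, 0.0, 1.7]
wrist_force: [0.3, -0.2, -0.6]
opening: -0.0002
grasp_force: 0.0
```

Run:
```python
from h import *
o=bot.get_obs(); print(o["ee_pos"],o["tcp_rot"],o["opening"],o["time"],o["q"])
im=bot.camera("wrist"); m=bot.camera_model("wrist"); np.savez("w0.npz",**m)
cv2.imwrite("pics/w0.png",im); print(m["fx"],m["cx"],m["cy"],np.linalg.inv(m["camera_from_world"]).round(3))
```

```text
[ 0.5104274  -0.04142543  0.21142716] [-1.79996036e+02  3.67739829e-02  1.74755458e+00] -0.0002305377934013911 2.5 [-4.63977006e+00 -1.97605748e-01  4.68535599e+00  9.49199484e+01
 -1.51730209e-04  1.73612677e+02]
309.70691628693146 322.02916896421664 195.63123563550513 [[ 0.032  0.952  0.305  0.591]
 [-0.999  0.031  0.008 -0.037]
 [-0.002 -0.305  0.952  0.373]
 [ 0.     0.     0.     1.   ]]
```

View pics/w0.png

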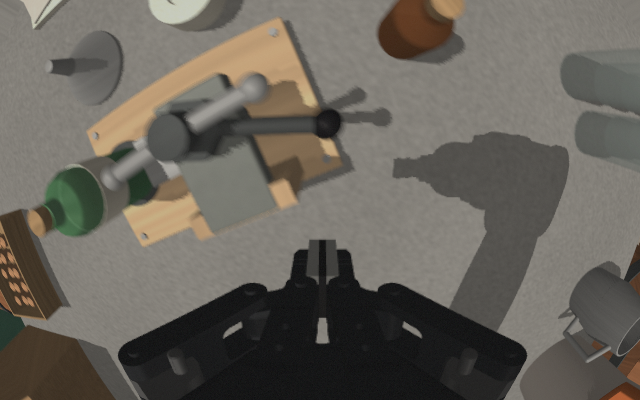

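The wrist view shows the knob at (327,123), the hub at (170,133) and the bottle at left. The fingers are clear of the jig. I'll compute the arc rows.

```bash
cat >> h.py <<'E'
A=np.array([.564,.061])
def arc(th,r,off):  # off: offset along anticlockwise tangent
    th=np.radians(np.asarray(th,float)); return A+r*np.c_[np.cos(th),np.sin(th)]+off*np.c_[-np.sin(th),np.cos(th)]
def rows(P): print(np.round(np.diff(P,axis=0)/.02,2).tolist())
E
python3 - <<'E'
from h import *
P=arc(np.arange(-88,-27,6),.103,-.023); print(P[0],P[-1]); rows(P)
E
```

```text
[ 0.54460866 -0.04273994] [ 0.64414576 -0.00766337]
[[0.55, -0.07], [0.55, -0.02], [0.55, 0.04], [0.54, 0.1], [0.53, 0.16], [0.51, 0.21], [0.49, 0.26], [0.46, 0.31], [0.42, 0.36], [0.38, 0.4]]
```

Emit:
carry_out(linear=[[0,0,-0.82],[0,0,-0.82],[0,0,-0.82],[0,0,-0.82],[0.8,0,0],[0.85,0,0]], rotation=[[0,0,0],[0,0,0],[0,0,0],[0,0,0],[0,0,0],[0,0,0]], grip=[1,1,1,1,1,1])

```text
time: 3.15
ee_pos: [0.5428, -0.0424, 0.1455]
tcp_rot: [-180.0, 0.1, 1.7]
wrist_force: [0.5, -0.0, 0.3]
opening: -0.0
grasp_force: 0.0
```

Emit:
carry_out(linear=[[0.55,-0.07,0],[0.55,-0.02,0],[0.55,0.04,0],[0.54,0.1,0],[0.53,0.16,0],[0.51,0.21,0],[0.49,0.26,0],[0.46,0.31,0],[0.42,0.36,0],[0.38,0.4,0],[0,0,0],[0,0,0]], rotation=[[0,0,0.75],[0,0,0.75],[0,0,0.75],[0,0,0.75],[0,0,0.75],[0,0,0.75],[0,0,0.75],[0,0,0.75],[0,0,0.75],[0,0,0.75],[0,0,0],[0,0,0]], grip=[1,1,1,1,1,1,1,1,1,1,1,1])

```text
time: 4.35
ee_pos: [0.6424, -0.0075, 0.1457]
tcp_rot: [-180.0, 0.0, 61.6]
wrist_force: [0.1, -0.1, 0.5]
opening: -0.0003
grasp_force: 0.0
```

The nut should now be at about 0.3. I back off and take a wrist view from the robot side to measure ledge and band heights.

Emit:
carry_out(linear=[[-0.35,-0.66,0],[-0.35,-0.66,0],[0,0,0.9],[0,0,0.9],[0,0,0.9],[0,0,0.9],[0,0,0.9]], rotation=[[0,0,0],[0,0,0],[0,0,0],[0,0,0],[0,0,0],[0,0,0],[0,0,0]], grip=[1,1,1,1,1,1,1])

```text
time: 5.05
ee_pos: [0.6278, -0.0354, 0.2374]
tcp_rot: [180.0, 0.0, 61.6]
wrist_force: [0.7, -0.8, -0.5]
opening: 0.0001
grasp_force: 0.0
```

Emit:
carry_out(linear=[[-0.97,0.25,0],[-0.97,0.25,0],[-0.97,0.25,0],[-0.97,0.25,0],[-0.97,0.25,0],[-0.97,0.25,0],[-0.97,0.25,0],[-0.97,0.25,0],[-0.97,0.25,0],[-0.97,0.25,0],[-0.97,0.25,0],[-0.97,0.25,0]], rotation=[[0,0,0.55],[0,0,0.55],[0,0,0.55],[0,0,0.55],[0,0,0.55],[0,0,0.55],[0,0,0.55],[0,0,0.55],[0,0,0.55],[0,0,0.55],[0,0,0.55],[0,0,0.55]], grip=[1,1,1,1,1,1,1,1,1,1,1,1])

```text
time: 6.25
ee_pos: [0.3944, 0.0253, 0.2362]
tcp_rot: [180.0, 0.0, 114.6]
wrist_force: [-0.3, -0.5, 0.8]
opening: -0.0004
grasp_force: 0.0
```

Emit:
carry_out(linear=[[0,0,-0.66],[0,0,-0.66],[0,0,-0.66],[0,0,-0.66],[0,0,-0.66],[0,0,0],[0,0,0]], rotation=[[0.3,-0.68,0],[0.3,-0.68,0],[0.3,-0.68,0],[0.3,-0.68,0],[0.3,-0.68,0],[0,0,0],[0,0,0]], grip=[1,1,1,1,1,1,1])

```text
time: 6.95
ee_pos: [0.3956, 0.0251, 0.1711]
tcp_rot: [150.3, 0.5, 114.3]
wrist_force: [0.7, 0.2, 1.5]
opening: -0.0001
grasp_force: 0.0
```

```bash
cat >> h.py <<'E'
def wrist(name):
    m=bot.camera_model("wrist"); im=bot.camera("wrist"); cv2.imwrite("pics/%s.png"%name,im); np.savez(name+".npz",**m)
    return im
def fproj(m,P):
    p=m["camera_from_world"]@np.r_[P,1]; x,y,z=p[0],-p[1],-p[2]; r=np.hypot(x,y); s=m["fx"]*np.arctan2(r,z)/r
    return m["cx"]+s*x,m["cy"]+s*y
def fray(m,u,v):
    T=np.linalg.inv(m["camera_from_world"]); a,b=(u-m["cx"])/m["fx"],(v-m["cy"])/m["fy"]; r=np.hypot(a,b)
    return T[:3,3],T[:3,:3]@np.array([np.sin(r)*a/r,-np.sin(r)*b/r,-np.cos(r)])
YAW=np.radians(24.); ex=np.array([np.cos(YAW),np.sin(YAW)]); ey=np.array([-ex[1],ex[0]])
def jig(x,y,z): return np.r_[A+x*ex+y*ey,z]
E
python3 - <<'E'
from h import *
o=bot.get_obs(); print(o["time"],o["ee_pos"],o["tcp_rot"])
im=wrist("w1"); m=np.load("w1.npz"); print(np.linalg.inv(m["camera_from_world"])[:3,3])
u,v=fproj(m,jig(0,.115,.1)); print(u,v)
u0,v0=int(min(max(u-100,0),440)),int(min(max(v-75,0),250)); print(u0,v0)
cv2.imwrite("pics/w1c.png",cv2.resize(im[v0:v0+150,u0:u0+200],None,fx=4,fy=4,interpolation=cv2.INTER_CUBIC))
E
```

```text
6.95 [0.39563073 0.0251293  0.17106111] [150.25485288   0.46134319 114.27615198]
[0.29087085 0.06415382 0.31080662]
431.1511232773481 102.32231652091669
331 27
```

View pics/w1c.png

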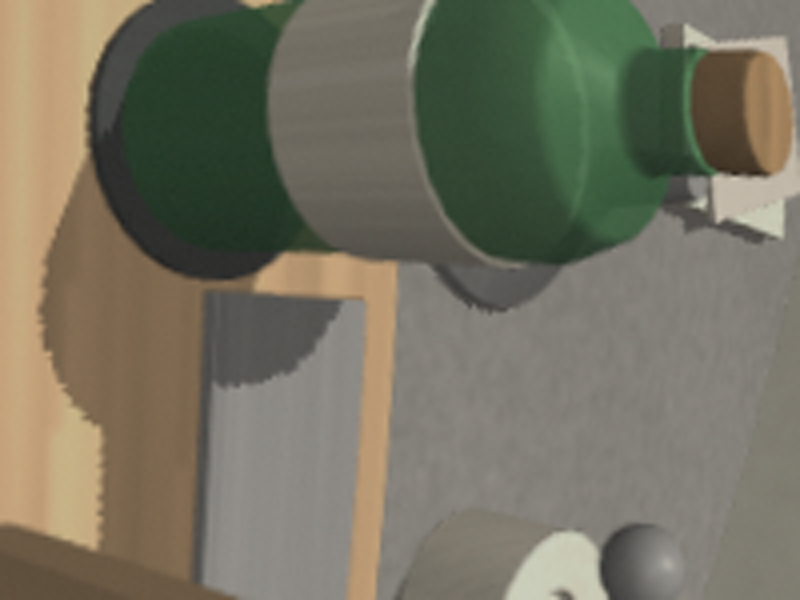

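The crop shows the ledge end's near corner at (210,291) and far corner at (365,299). The band's lower edge is leftmost at about (267,110) and meets the bottle's side near (330,253).

Run:
```python
from h import *
from scipy.optimize import least_squares
m=dict(np.load("w1.npz")); f=lambda x,y:np.array([331+(x+.5)/4-.5,27+(y+.5)/4-.5])
def lc(z,dx,dy): return np.r_[[fproj(m,jig(s*.03+dx,.115+dy,z)) for s in(-1,1)]].ravel()
obs=np.r_[f(210,291),f(365,299)]
r=least_squares(lambda p:lc(*p)-obs,[.1,0,0],x_scale=.01); print("free fit ledge z,dx,dy",r.x,r.fun)
for d in (-.003,0,.003):
  r1=least_squares(lambda p:(lc(p[0],d,p[1])-obs),[.1,0],x_scale=.01); print(d,r1.x,r1.fun)
t=np.radians(np.arange(0,360,1))
def band(z,dx,dy):
    c=np.array([fproj(m,jig(dx+.0375*np.cos(a),.165+dy+.0375*np.sin(a),z)) for a in t]); return c
for dx,dy in((0,0),tuple(r.x[1:])):
  pts=[f(267,110),f(275,165),f(290,205),f(305,230)]
  def cost(p):
    c=band(p[0],dx,dy); return [np.interp(q[1],c[h,1][np.argsort(c[h,1])],np.sort(c[h,1])*0+c[h,0][np.argsort(c[h,1])])-q[0] for q in pts]
  h=np.cos(t)<0.0
  rb=least_squares(cost,[.12],x_scale=.01); print("band",dx,dy,rb.x,rb.fun)
```

```text
free fit ledge z,dx,dy [ 6.35722447e-02 -3.97389559e-03  6.40432452e-05] [ 0.01298693 -0.2497599  -0.02194918  0.27872814]
-0.003 [6.25720884e-02 6.80906351e-05] [ 0.09051579 -0.24537804 -0.09894269  0.27297957]
0 [5.94915454e-02 8.05496022e-05] [ 0.32547256 -0.23206768 -0.33230195  0.25558842]
0.003 [5.64115173e-02 9.29958637e-05] [ 0.55475916 -0.21903388 -0.56006568  0.2386609 ]
band 0 0 [0.08456961] [-1.74573101 -0.78463298  0.48504078  2.09114764]
band -0.003973895591484195 6.404324521466209e-05 [0.08827755] [-2.05052898 -0.86197398  0.5906886   2.3808964 ]
```

```bash
cat >> h.py <<'E'
from scipy.optimize import least_squares
def bandedge(im,rows_,u0,u1):
    g=im.astype(float); s=cv2.GaussianBlur(g[:,:,2]-g[:,:,1],(3,3),0)  # red minus green: green glass strongly negative
    out=[]
    for v in rows_:
        w=s[v,u0:u1]; d=np.diff(w); k=int(np.argmax(d)); k=min(max(k,1),len(d)-2)
        a,b,c=d[k-1:k+2]; out.append((u0+k+.5+.5*(a-c)/(a-2*b+c),v))
    return np.array(out)
def fitband(m,pts,dx=0,dy=0):
    t=np.radians(np.arange(90,271))
    def cost(p):
        c=np.array([fproj(m,jig(dx+.0375*np.cos(a),.165+p[1]+.0375*np.sin(a),p[0])) for a in np.radians(np.arange(60,301,3))])
        return [np.min(np.hypot(*(c2-q).T))*np.sign(1) if 0 else seg(c,q) for q in pts for c2 in [c]]
    def seg(c,q):
        from numpy import interp
        i=np.argsort(c[:,1]); 
        a=c[np.argmin(c[:,1]):np.argmax(c[:,1])+1] if np.argmin(c[:,1])<np.argmax(c[:,1]) else c[np.argmax(c[:,1]):np.argmin(c[:,1])+1][::-1]
        return interp(q[1],a[:,1],a[:,0])-q[0]
    return least_squares(cost,[.09,dy],x_scale=.01)
E
python3 - <<'E'
from h import *
im=cv2.imread("pics/w1.png"); m=dict(np.load("w1.npz"))
p=bandedge(im,range(40,86,3),385,425); print(p.round(1).tolist())
for dx in(0,-.004):
  r=fitband(m,p,dx); print(dx,r.x,np.round(r.fun,2))
E
```

```text
[[398.8, 40.0], [398.0, 43.0], [397.6, 46.0], [397.3, 49.0], [397.3, 52.0], [397.2, 55.0], [397.5, 58.0], [398.0, 61.0], [398.6, 64.0], [399.3, 67.0], [400.3, 70.0], [401.5, 73.0], [402.9, 76.0], [404.5, 79.0], [406.8, 82.0], [409.5, 85.0]]
0 [ 0.08703163 -0.00214207] [-0.07  0.03 -0.   -0.01 -0.12  0.05  0.06 -0.05 -0.03  0.08  0.02  0.
  0.06  0.13 -0.02 -0.14]
-0.004 [ 0.09128951 -0.00278806] [-0.18 -0.03 -0.03 -0.02 -0.11  0.08  0.09 -0.01  0.01  0.13  0.07  0.04
  0.09  0.14 -0.05 -0.25]
```

The ledge is about 27.5 mm below the band, so it needs roughly 5.7 rad clockwise. I go down beside the bar arm on the robot side.

Emit:
carry_out(linear=[[0,0,0.7],[0,0,0.7],[0,0,0.7],[0,0,0.7],[0,0,0.7],[0.88,0.31,0],[0.88,0.31,0],[0.88,0.31,0],[0.88,0.31,0],[0.88,0.31,0],[0.88,0.31,0],[0.88,0.31,0]], rotation=[[-0.3,0.68,0],[-0.3,0.68,0],[-0.3,0.68,0],[-0.3,0.68,0],[-0.3,0.68,0],[0,0,0],[0,0,0],[0,0,0],[0,0,0],[0,0,0],[0,0,0],[0,0,0]], grip=[1,1,1,1,1,1,1,1,1,1,1,1])

```text
time: 8.2
ee_pos: [0.522, 0.0706, 0.2401]
tcp_rot: [-179.9, 0.1, 114.6]
wrist_force: [0.6, 0.0, -0.2]
opening: -0.0002
grasp_force: 0.0
```

Emit:
carry_out(linear=[[0,0,-0.84],[0,0,-0.84],[0,0,-0.84],[0,0,-0.84],[0,0,0]], rotation=[[0,0,0],[0,0,0],[0,0,0],[0,0,0],[0,0,0]], grip=[1,1,1,1,1])

```text
time: 8.7
ee_pos: [0.52, 0.0702, 0.1707]
tcp_rot: [-179.7, -0.0, 114.6]
wrist_force: [-0.8, -1.1, 0.1]
opening: -0.0002
grasp_force: 0.0
```

Run:
```python
from h import *
o=bot.get_obs();print(o["ee_pos"],o["tcp_rot"],o["wrist_force"],o["q"])
p=o["ee_pos"][:2]-A; a=np.degrees(np.arctan2(p[1],p[0])); print(a,np.hypot(*p))
# contact angle = bar angle + ~26deg ; end bar angle for crank 7.0
end=117-np.degrees(7.0-1.52)+26; print(end)
th=np.linspace(a,end,25); P=arc(th,.047,0); P[0]=o["ee_pos"][:2]
for i in(0,12): rows(P[i:i+13])
```

```text
[0.51999024 0.07018326 0.17073874] [-1.79741485e+02 -1.77970000e-02  1.14599236e+02] [-0.76566558 -1.09003884  0.07051285] [ 7.72045435e+00  1.10916900e+00  1.48617930e+00  9.06295561e+01
 -5.80288414e-02  7.31213064e+01]
168.2135486601751 0.044957664462326616
-170.98087173169114
[[0.09, 0.57], [0.31, 0.48], [0.42, 0.39], [0.51, 0.28], [0.56, 0.15], [0.58, 0.0], [0.56, -0.14], [0.51, -0.27], [0.43, -0.39], [0.32, -0.48], [0.2, -0.54], [0.06, -0.58]]
[[-0.08, -0.57], [-0.22, -0.53], [-0.35, -0.46], [-0.45, -0.37], [-0.52, -0.24], [-0.57, -0.11], [-0.58, 0.03], [-0.55, 0.17], [-0.49, 0.3], [-0.4, 0.41], [-0.29, 0.5], [-0.16, 0.56]]
```

Emit:
carry_out(linear=[[0.09,0.57,0],[0.31,0.48,0],[0.42,0.39,0],[0.51,0.28,0],[0.56,0.15,0],[0.58,0,0],[0.56,-0.14,0],[0.51,-0.27,0],[0.43,-0.39,0],[0.32,-0.48,0],[0.2,-0.54,0],[0.06,-0.58,0]], rotation=[[0,0,0],[0,0,0],[0,0,0],[0,0,0],[0,0,0],[0,0,0],[0,0,0],[0,0,0],[0,0,0],[0,0,0],[0,0,0],[0,0,0]], grip=[1,1,1,1,1,1,1,1,1,1,1,1])

```text
time: 9.9
ee_pos: [0.6104, 0.0578, 0.1729]
tcp_rot: [-180.0, -0.0, 114.5]
wrist_force: [0.3, -0.1, -0.0]
opening: -0.0004
grasp_force: 0.0
```

Emit:
carry_out(linear=[[-0.08,-0.57,0],[-0.22,-0.53,0],[-0.35,-0.46,0],[-0.45,-0.37,0],[-0.52,-0.24,0],[-0.57,-0.11,0],[-0.58,0.03,0],[-0.55,0.17,0],[-0.49,0.3,0],[-0.4,0.41,0],[-0.29,0.5,0],[-0.16,0.56,0]], rotation=[[0,0,0],[0,0,0],[0,0,0],[0,0,0],[0,0,0],[0,0,0],[0,0,0],[0,0,0],[0,0,0],[0,0,0],[0,0,0],[0,0,0]], grip=[1,1,1,1,1,1,1,1,1,1,1,1])

```text
time: 11.1
ee_pos: [0.5165, 0.0539, 0.1731]
tcp_rot: [180.0, 0.0, 114.6]
wrist_force: [-1.0, 0.6, -0.0]
opening: 0.0002
grasp_force: 0.0
```

Emit:
carry_out(linear=[[-0.1,-0.5,0],[0,0,0.85],[0,0,0.85],[0,0,0.85],[0,0,0.85],[-0.85,-0.13,0],[-0.85,-0.13,0],[-0.85,-0.13,0],[-0.85,-0.13,0],[-0.85,-0.13,0],[-0.85,-0.13,0],[-0.85,-0.13,0]], rotation=[[0,0,0],[0,0,0],[0,0,0],[0,0,0],[0,0,0],[0,0,0],[0,0,0],[0,0,0],[0,0,0],[0,0,0],[0,0,0],[0,0,0]], grip=[1,1,1,1,1,1,1,1,1,1,1,1])

```text
time: 12.3
ee_pos: [0.3954, 0.0244, 0.2409]
tcp_rot: [-180.0, 0.0, 114.5]
wrist_force: [-0.5, 0.2, 0.7]
opening: 0.0001
grasp_force: 0.0
```

Emit:
carry_out(linear=[[0,0,-0.66],[0,0,-0.66],[0,0,-0.66],[0,0,-0.66],[0,0,-0.66],[0,0,0],[0,0,0]], rotation=[[0.3,-0.68,0],[0.3,-0.68,0],[0.3,-0.68,0],[0.3,-0.68,0],[0.3,-0.68,0],[0,0,0],[0,0,0]], grip=[1,1,1,1,1,1,1])

```text
time: 13.0
ee_pos: [0.3959, 0.0241, 0.176]
tcp_rot: [150.3, 0.4, 114.4]
wrist_force: [0.3, -0.1, 0.6]
opening: 0.0
grasp_force: 0.0
```

Run:
```python
from h import *
im=wrist("w2"); m=dict(np.load("w2.npz")); u,v=fproj(m,jig(0,.115,.1)); u0,v0=int(u-100),int(v-75); print(u0,v0)
c=cv2.resize(im[v0:v0+150,u0:u0+200],None,fx=4,fy=4,interpolation=cv2.INTER_CUBIC)
t=cv2.resize(bot.camera("top")[150:250,230:380],None,fx=4,fy=4,interpolation=cv2.INTER_CUBIC)
cv2.imwrite("pics/top2.png",t); cv2.imwrite("pics/w2c.png",c)
```

```text
327 26
```

View pics/w2c.png

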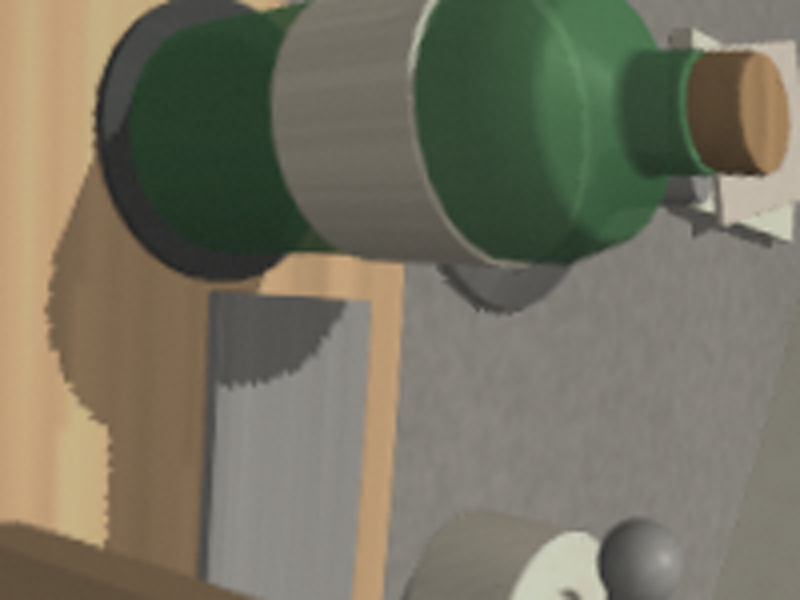

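View pics/top2.png

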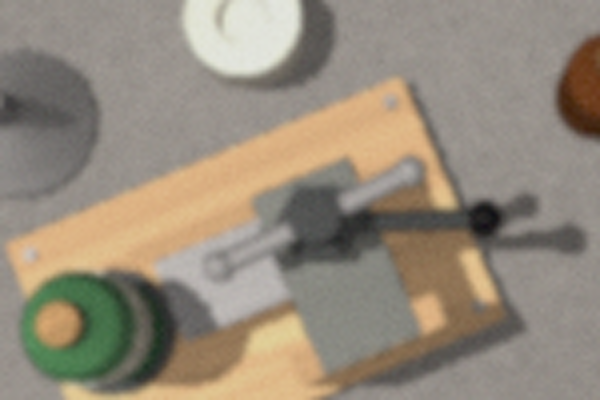

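The nut and bar are still where they started: the knob is at (484,217) and the bar balls at (411,172) and (219,265) in this crop. So the pushes missed. I'll check the geometry against the earlier wrist picture.

Run:
```python
from h import *
m=dict(np.load("w0.npz"))
for n,P in dict(knob=[.5685,-.045,.144],hub=[*A,.191],bar1=[.595,.0024,.178],bar2=[.536,.119,.178],cork=[.498,.2105,.2],tip=[.5104,-.0414,.203],tcp=[.5104,-.0414,.211],flask=[.672,-.134,.15],base=[.5168,-.0695,.02]).items(): print(n,np.round(fproj(m,P),1))
a=cv2.imread("pics/top0.png");b=bot.camera("top");cv2.imwrite("pics/top3.png",b)
d=cv2.GaussianBlur(cv2.absdiff(a,b).max(2),(5,5),0)>25
n,l,s,c=cv2.connectedComponentsWithStats(d.astype(np.uint8)); print([(x[:5].tolist()) for x in s[1:] if x[4]>30])
print(bot.get_obs())
```

```text
knob [332.1 130.4]
hub [168.3 144.6]
bar1 [259.4  92.7]
bar2 [116.1 180.1]
cork [ 38.1 227.5]
tip [325.  237.2]
tcp [325.1 243. ]
flask [454.6   6.9]
base [348.1 164.8]
[[355, 269, 112, 109, 3852], [270, 275, 142, 125, 7576], [569, 328, 18, 7, 82], [449, 337, 191, 63, 6987], [539, 340, 13, 7, 75]]
{'time': 13.15, 'q': array([ -7.93528744, -46.87874594, -37.07163666,  73.91490094,
        15.09463378,  60.96817896]), 'qd': array([ 0.15270075,  0.34819442, -0.32730255, -0.16258825,  0.32773776,
       -0.19677181]), 'joint_efforts': array([-3.16757094e-01, -5.04929021e+00,  4.97742176e+01, -4.66335744e+00,
        7.34473709e-01,  5.35607804e-03]), 'ee_pos': array([0.39704335, 0.02471914, 0.17680099]), 'tcp_rot': array([150.29629616,   0.40576226, 114.47798281]), 'wrist_force': array([0.43057964, 0.35872069, 0.82903086]), 'torque': array([-0.2076375 ,  0.44652075, -0.00437402]), 'grasp_force': 0.0, 'opening': -0.000139174937716578}
```

Nothing around the jig has changed and the geometry checks out to a few mm. I'll repeat the nut push in small steps and watch the force.

Emit:
carry_out(linear=[[0,0,0.6],[0,0,0.6],[0,0,0.6],[0,0,0.6],[0,0,0.6],[1,-0.56,0],[1,-0.56,0],[1,-0.56,0],[1,-0.56,0],[1,-0.56,0],[1,-0.56,0],[0,0,0]], rotation=[[-0.3,0.68,0],[-0.3,0.68,0],[-0.3,0.68,0],[-0.3,0.68,0],[-0.3,0.68,0],[0,0,-0.46],[0,0,-0.46],[0,0,-0.46],[0,0,-0.46],[0,0,-0.46],[0,0,-0.46],[0,0,0]], grip=[1,1,1,1,1,1,1,1,1,1,1,1])

```text
time: 14.35
ee_pos: [0.519, -0.0431, 0.2334]
tcp_rot: [-179.8, 0.0, 92.4]
wrist_force: [-0.6, -0.5, 0.1]
opening: -0.0003
grasp_force: 0.0
```

Emit:
carry_out(linear=[[0,0,-0.9],[0,0,-0.9],[0,0,-0.9],[0,0,-0.9],[0,0,-0.9],[0.5,0,0],[0,0,0]], rotation=[[0,0,0],[0,0,0],[0,0,0],[0,0,0],[0,0,0],[0,0,0],[0,0,0]], grip=[1,1,1,1,1,1,1])

```text
time: 15.05
ee_pos: [0.5273, -0.042, 0.1451]
tcp_rot: [-180.0, 0.0, 92.5]
wrist_force: [-0.4, 0.8, 1.5]
opening: -0.0001
grasp_force: 0.0
```

Run:
```python
from h import *
o=bot.get_obs();print(o["ee_pos"],o["tcp_rot"],o["wrist_force"])
im=wrist("w3"); m=dict(np.load("w3.npz"))
print(fproj(m,[.5685,-.045,.144]),fproj(m,[*o["ee_pos"][:2],o["ee_pos"][2]-.008]))
for n in("top","scene"): cv2.imwrite(f"pics/{n}4.png",bot.camera(n))
a=cv2.imread("pics/scene4.png")[110:250,265:405]; b=cv2.imread("pics/top4.png")[160:280,280:400]
cv2.imwrite("pics/m4.png",cv2.hconcat([cv2.resize(im,(0,0),fx=.625,fy=.625)[:250,:400],cv2.resize(a,(250,250)),cv2.resize(b,(150,250))]) if 0 else cv2.vconcat([cv2.resize(im,(480,300)),cv2.hconcat([cv2.resize(a,(240,240),interpolation=2),cv2.resize(b,(240,240),interpolation=2)])]))
```

```text
[ 0.52734689 -0.04204507  0.14509877] [-1.79972433e+02  8.18467505e-03  9.25477811e+01] [-0.37411148  0.83581488  1.46095248]
(np.float64(388.5618222766848), np.float64(244.57966741412176)) (np.float64(319.8610478498421), np.float64(233.04090934283695))
```

View pics/m4.png

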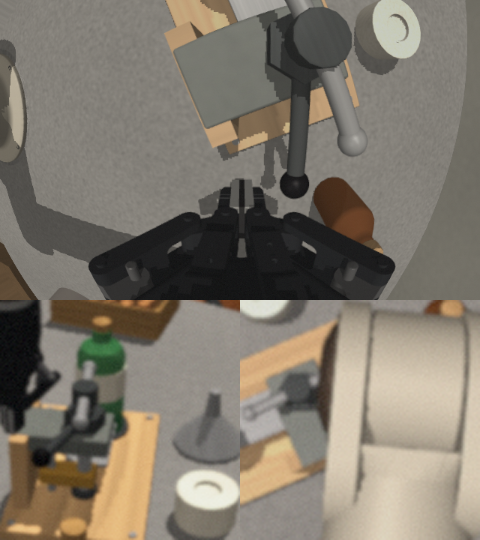

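The wrist view has the knob at about (391,248) full-scale and the fingertips at about (320,240). The scene crop shows the gripper at upper left, so I check where the tip ought to appear there.

Run:
```python
from h import *
o=bot.get_obs()["ee_pos"]
for n,P in dict(tip=o-[0,0,.008],tcp60=o+[0,0,.06],tcp150=o+[0,0,.15],knob=[.5685,-.045,.144]).items():
    s=np.array(proj("scene",P)); print(n,s.round(1),"mosaic",((s-[265,110])*240/140+[0,300]).round(0))
a=cv2.imread("pics/scene0.png");b=cv2.imread("pics/scene4.png")
d=(cv2.absdiff(a,b).max(2)>30).astype(np.uint8)
ys,xs=np.nonzero(d[:,240:330]); 
for y in range(130,230,6): 
    x=xs[ys==y]+240; print(y,(x.min(),x.max(),len(x)) if len(x) else None)
```

```text
tip [273.1 196.3] mosaic [ 14. 448.]
tcp60 [271.6 168.9] mosaic [ 11. 401.]
tcp150 [269.5 128.8] mosaic [  8. 332.]
knob [288.6 201. ] mosaic [ 41. 456.]
130 (np.int64(250), np.int64(288), 39)
136 (np.int64(250), np.int64(288), 39)
142 (np.int64(242), np.int64(290), 49)
148 (np.int64(244), np.int64(291), 48)
154 (np.int64(248), np.int64(300), 52)
160 (np.int64(252), np.int64(296), 42)
166 (np.int64(256), np.int64(290), 35)
172 (np.int64(264), np.int64(283), 20)
178 (np.int64(265), np.int64(279), 15)
184 (np.int64(266), np.int64(278), 13)
190 None
196 None
202 None
208 None
214 None
220 None
226 None
```

The fingertips appear about 20 mm higher in the scene image than expected, which explains passing over both the knob and the bar. I go about 17 mm lower and push in small steps.

Emit:
carry_out(linear=[[0,0,-0.85],[0.45,0,0],[0.45,-0.03,0],[0.55,-0.07,0]], rotation=[[0,0,0],[0,0,0],[0,0,0],[0,0,0.75]], grip=[1,1,1,1])

```text
time: 15.6
ee_pos: [0.5559, -0.0445, 0.1291]
tcp_rot: [180.0, 0.0, 98.5]
wrist_force: [-4.4, 0.8, -0.2]
opening: 0.0002
grasp_force: 1.6
```

Emit:
carry_out(linear=[[0.55,-0.02,0]], rotation=[[0,0,0.75]], grip=[1])

```text
time: 15.7
ee_pos: [0.5666, -0.045, 0.1289]
tcp_rot: [-180.0, -0.0, 104.7]
wrist_force: [-4.5, 1.4, 1.7]
opening: -0.0003
grasp_force: 2.2
```

There's contact: about 4.5 N in -x. I continue the arc.

Emit:
carry_out(linear=[[0.55,0.04,0],[0.54,0.1,0],[0.53,0.16,0],[0.51,0.21,0],[0.49,0.26,0],[0.46,0.31,0],[0.42,0.36,0],[0.38,0.4,0]], rotation=[[0,0,0.75],[0,0,0.75],[0,0,0.75],[0,0,0.75],[0,0,0.75],[0,0,0.75],[0,0,0.75],[0,0,0.75]], grip=[1,1,1,1,1,1,1,1])

```text
time: 16.5
ee_pos: [0.6442, -0.0086, 0.1288]
tcp_rot: [-179.9, 0.0, 152.7]
wrist_force: [-5.3, -4.0, 1.8]
opening: -0.0001
grasp_force: 2.6
```

Emit:
carry_out(linear=[[-0.35,-0.66,0],[-0.35,-0.66,0],[0,0,0.9],[0,0,0.9],[0,0,0.9],[0,0,0.9],[0,0,0.9]], rotation=[[0,0,0],[0,0,0],[0,0,0],[0,0,0],[0,0,0],[0,0,0],[0,0,0]], grip=[1,1,1,1,1,1,1])

```text
time: 17.2
ee_pos: [0.6289, -0.0362, 0.2194]
tcp_rot: [180.0, 0.0, 152.2]
wrist_force: [-0.2, 0.4, -0.6]
opening: -0.0001
grasp_force: 0.0
```

Emit:
carry_out(linear=[[-0.93,0.88,0],[-0.93,0.88,0],[-0.93,0.88,0],[-0.93,0.88,0],[-0.93,0.88,0],[-0.93,0.88,0],[0,0,-0.84],[0,0,-0.84],[0,0,-0.84],[0,0,-0.84],[0,0,0]], rotation=[[0,0,0],[0,0,0],[0,0,0],[0,0,0],[0,0,0],[0,0,0],[0,0,0],[0,0,0],[0,0,0],[0,0,0],[0,0,0]], grip=[1,1,1,1,1,1,1,1,1,1,1])

```text
time: 18.3
ee_pos: [0.5167, 0.0697, 0.1492]
tcp_rot: [-179.9, -0.1, 152.3]
wrist_force: [-0.3, -0.3, -0.4]
opening: 0.0001
grasp_force: 0.0
```

Emit:
carry_out(linear=[[0.09,0.57,0],[0.31,0.48,0],[0.42,0.39,0],[0.51,0.28,0]], rotation=[[0,0,0],[0,0,0],[0,0,0],[0,0,0]], grip=[1,1,1,1])

```text
time: 18.7
ee_pos: [0.5452, 0.1063, 0.1514]
tcp_rot: [-180.0, 0.0, 152.5]
wrist_force: [-3.1, -2.5, -0.5]
opening: -0.0003
grasp_force: 1.4
```

Contact with the bar, about 4 N. I continue round.

Emit:
carry_out(linear=[[0.56,0.15,0],[0.58,0,0],[0.56,-0.14,0],[0.51,-0.27,0],[0.43,-0.39,0],[0.32,-0.48,0],[0.2,-0.54,0],[0.06,-0.58,0]], rotation=[[0,0,0],[0,0,0],[0,0,0],[0,0,0],[0,0,0],[0,0,0],[0,0,0],[0,0,0]], grip=[1,1,1,1,1,1,1,1])

```text
time: 19.5
ee_pos: [0.6097, 0.0598, 0.1509]
tcp_rot: [179.9, 0.0, 152.5]
wrist_force: [-0.6, 4.8, 0.1]
opening: 0.0001
grasp_force: 1.7
```

Emit:
carry_out(linear=[[-0.08,-0.57,0],[-0.22,-0.53,0],[-0.35,-0.46,0],[-0.45,-0.37,0],[-0.52,-0.24,0],[-0.57,-0.11,0],[-0.58,0.03,0],[-0.55,0.17,0],[-0.49,0.3,0],[-0.4,0.41,0],[-0.29,0.5,0],[-0.16,0.56,0]], rotation=[[0,0,0],[0,0,0],[0,0,0],[0,0,0],[0,0,0],[0,0,0],[0,0,0],[0,0,0],[0,0,0],[0,0,0],[0,0,0],[0,0,0]], grip=[1,1,1,1,1,1,1,1,1,1,1,1])

```text
time: 20.7
ee_pos: [0.515, 0.0549, 0.1509]
tcp_rot: [-180.0, 0.0, 152.5]
wrist_force: [1.7, -2.6, 1.8]
opening: 0.0001
grasp_force: 1.4
```

Emit:
carry_out(linear=[[-0.1,-0.5,0],[0,0,0.9],[0,0,0.9],[0,0,0.9],[0,0,0.9],[0,0,0.9]], rotation=[[0,0,0],[0,0,0],[0,0,0],[0,0,0],[0,0,0],[0,0,0]], grip=[1,1,1,1,1,1])

```text
time: 21.3
ee_pos: [0.5132, 0.0443, 0.2409]
tcp_rot: [-180.0, -0.1, 152.5]
wrist_force: [0.6, 0.2, -0.0]
opening: 0.0
grasp_force: 0.0
```

Emit:
carry_out(linear=[[-0.85,-0.13,0],[-0.85,-0.13,0],[-0.85,-0.13,0],[-0.85,-0.13,0],[-0.85,-0.13,0],[-0.85,-0.13,0],[-0.85,-0.13,0]], rotation=[[0,0,-0.68],[0,0,-0.68],[0,0,-0.68],[0,0,-0.68],[0,0,-0.68],[0,0,-0.68],[0,0,-0.68]], grip=[1,1,1,1,1,1,1])

```text
time: 22.0
ee_pos: [0.3936, 0.026, 0.2403]
tcp_rot: [-179.9, -0.1, 114.2]
wrist_force: [0.0, -0.5, -0.6]
opening: 0.0002
grasp_force: 0.0
```

Emit:
carry_out(linear=[[0,0,-0.66],[0,0,-0.66],[0,0,-0.66],[0,0,-0.66],[0,0,-0.66],[0,0,0],[0,0,0],[0,0,0]], rotation=[[0.3,-0.68,0],[0.3,-0.68,0],[0.3,-0.68,0],[0.3,-0.68,0],[0.3,-0.68,0],[0,0,0],[0,0,0],[0,0,0]], grip=[1,1,1,1,1,1,1,1])

```text
time: 22.8
ee_pos: [0.3956, 0.0261, 0.1766]
tcp_rot: [150.3, 0.3, 114.3]
wrist_force: [0.5, 0.3, -0.3]
opening: -0.0002
grasp_force: 0.0
```

Run:
```python
from h import *
im=wrist("w5"); m=dict(np.load("w5.npz")); print(bot.get_obs()["ee_pos"],m["camera_from_world"][:3,3])
top=bot.camera("top"); cv2.imwrite("pics/top5.png",top)
c=cv2.resize(im[30:120,340:480],None,fx=4,fy=4,interpolation=cv2.INTER_CUBIC)
t=cv2.resize(top[165:225,265:365],None,fx=4,fy=4,interpolation=cv2.INTER_CUBIC)
M=np.zeros((600,560,3),np.uint8); M[:360]=c; M[360:600,:400]=t; cv2.imwrite("pics/m5.png",M)
```

```text
[0.39571743 0.02620078 0.1764517 ] [-0.41029583  0.09944887 -0.10439399]
```

View pics/m5.png

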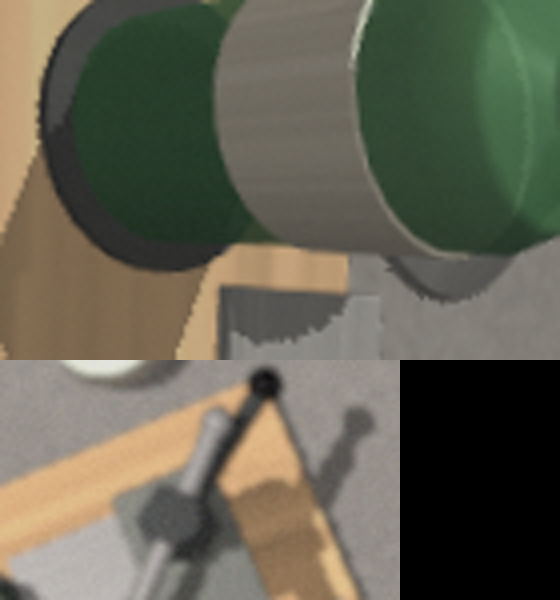

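The ledge end now runs from near corner (about 222,287) to far corner (380,295), and the band's lower edge is leftmost at about (213,95). The knob is swung well back, at (264,383) in the lower part, and the bar ball is at (215,420). I'll take intensity profiles for exact edges.

Run:
```python
from h import *
for n,vs in(("w1",(103,108,114)),("w5",(105,110,117))):
    im=cv2.imread(f"pics/{n}.png")
    for v in vs: print(n,v,im[v,376:442].astype(int).sum(1).tolist() if v!=vs[1] else [tuple(x) for x in im[v,380:402].tolist()])
m=dict(np.load("w5.npz")); im=cv2.imread("pics/w5.png")
for u in(400,410,425): print(u,im[94:110,u].astype(int).sum(1).tolist())
p=bandedge(im,range(42,88,3),380,425); print(p.round(1).tolist())
for dx in(0,-.004): r=fitband(m,p,dx); print(r.x,r.fun.round(2))
for z in(.060,.090): print(z,[np.round(fproj(m,jig(x,.115,zz)),1).tolist() for x,zz in((-.03,z-.006),(-.03,z),(.03,z))])
top=cv2.imread("pics/top5.png")
```

```text
w1 103 [313, 307, 305, 308, 313, 273, 238, 228, 245, 265, 245, 244, 253, 255, 254, 257, 257, 259, 254, 254, 252, 253, 250, 255, 256, 251, 254, 251, 259, 252, 253, 255, 251, 253, 252, 255, 256, 257, 258, 290, 374, 404, 408, 410, 413, 414, 418, 447, 456, 456, 454, 455, 462, 441, 390, 380, 381, 388, 382, 378, 376, 384, 389, 385, 382, 377]
w1 108 [(78, 102, 123), (76, 90, 104), (75, 80, 83), (75, 78, 79), (80, 82, 84), (83, 87, 87), (79, 82, 84), (79, 82, 83), (82, 85, 86), (83, 85, 87), (82, 85, 87), (85, 87, 89), (84, 87, 89), (84, 87, 88), (83, 86, 87), (83, 85, 87), (81, 83, 85), (83, 85, 86), (82, 86, 87), (82, 85, 87), (83, 86, 87), (82, 85, 86)]
w1 114 [308, 304, 307, 310, 297, 262, 230, 232, 267, 246, 243, 249, 250, 256, 254, 260, 263, 257, 255, 254, 254, 250, 253, 253, 248, 254, 254, 258, 255, 255, 253, 253, 264, 313, 404, 405, 419, 415, 412, 406, 400, 405, 410, 413, 412, 415, 425, 455, 457, 453, 454, 460, 465, 408, 375, 378, 377, 377, 381, 389, 386, 384, 383, 384, 389, 388]
w5 105 [305, 308, 309, 311, 314, 310, 315, 316, 312, 310, 305, 299, 331, 450, 489, 485, 485, 466, 381, 22
[... 1077 characters left out ...]
, 249, 249, 249]
425 [457, 457, 461, 461, 455, 459, 463, 461, 420, 331, 252, 248, 276, 321, 323, 410]
[[394.5, 42.0], [393.6, 45.0], [393.0, 48.0], [392.9, 51.0], [393.0, 54.0], [393.1, 57.0], [393.2, 60.0], [393.7, 63.0], [394.2, 66.0], [395.2, 69.0], [396.1, 72.0], [397.3, 75.0], [399.1, 78.0], [400.7, 81.0], [403.1, 84.0], [406.3, 87.0]]
[ 0.08672534 -0.00211802] [-0.2   0.05  0.19  0.02 -0.19 -0.15  0.05 -0.04  0.09 -0.05  0.13  0.19
 -0.09  0.15  0.08 -0.24]
[ 0.09110543 -0.00273989] [-0.3  -0.01  0.16  0.01 -0.18 -0.12  0.09  0.01  0.15  0.    0.18  0.24
 -0.06  0.15  0.04 -0.37]
0.06 [[376.6, 100.1], [380.1, 100.2], [418.3, 102.5]]
0.09 [[395.5, 101.0], [399.6, 101.2], [437.6, 104.0]]
```

The ledge is level with the band to about 0.5 mm (86.2 against 86.7 mm). Next I tighten the nut from the other side.

Run:
```python
from h import *
t=lambda x,y,z:atz("top",265+x/4-.4,165+(y-360)/4-.4,z)[:2]
k=t(264,383,.144)-A; b=t(215,420,.178)-A; d=lambda v:np.degrees(np.arctan2(v[1],v[0])); th=d(k)
print("knob",th,np.hypot(*k),"nut",np.radians(24-35-th),"bar",d(b),np.hypot(*b))
S=arc([th+9],.103,.0265)[0]; print("start",S, (S-[.3957,.0262])/.02)
tt=np.arange(th+9,-96.5,-(th+9+96)/20); P=arc(tt,.103,.0265); print(len(tt),tt[-1],(th+9+96)/20/8,P[-1]); rows(P[:13]); rows(P[12:])
```

```text
knob -30.529266512864833 0.10652810453309836 nut 0.34085000114896286 bar -21.50166578352451 0.06640136336034455
start [0.66953859 0.04785253] [13.6919295   1.08262643]
21 -96.0 0.46544208429459477 [ 0.5795884  -0.04420576]
[[-0.05, -0.34], [-0.08, -0.34], [-0.1, -0.33], [-0.12, -0.32], [-0.14, -0.32], [-0.16, -0.31], [-0.18, -0.3], [-0.2, -0.28], [-0.22, -0.27], [-0.23, -0.25], [-0.25, -0.24], [-0.26, -0.22]]
[[-0.28, -0.2], [-0.29, -0.19], [-0.3, -0.17], [-0.31, -0.15], [-0.32, -0.13], [-0.33, -0.11], [-0.34, -0.08], [-0.34, -0.06]]
```

Emit:
carry_out(linear=[[0,0,0.64],[0,0,0.64],[0,0,0.64],[0,0,0.64],[0,0,0.64],[0,0,0],[0.98,0.08,0],[0.98,0.08,0],[0.98,0.08,0],[0.98,0.08,0],[0.98,0.08,0]], rotation=[[-0.3,0.68,0],[-0.3,0.68,0],[-0.3,0.68,0],[-0.3,0.68,0],[-0.3,0.68,0],[0,0,0],[0,0,0.4],[0,0,0.4],[0,0,0.4],[0,0,0.4],[0,0,0.4]], grip=[1,1,1,1,1,1,1,1,1,1,1])

```text
time: 24.0
ee_pos: [0.4939, 0.0344, 0.2388]
tcp_rot: [179.9, 0.0, 130.5]
wrist_force: [0.4, 0.2, 0.4]
opening: 0.0
grasp_force: 0.0
```

Emit:
carry_out(linear=[[0.98,0.08,0],[0.98,0.08,0],[0.98,0.08,0],[0.98,0.08,0],[0.98,0.08,0],[0.98,0.08,0],[0.98,0.08,0],[0.98,0.08,0],[0.98,0.08,0],[0,0,0]], rotation=[[0,0,0.4],[0,0,0.4],[0,0,0.4],[0,0,0.4],[0,0,0.4],[0,0,0.4],[0,0,0.4],[0,0,0.4],[0,0,0.4],[0,0,0]], grip=[1,1,1,1,1,1,1,1,1,1])

```text
time: 25.0
ee_pos: [0.6709, 0.0488, 0.2371]
tcp_rot: [180.0, -0.0, 159.3]
wrist_force: [-0.3, 0.9, -0.4]
opening: -0.0003
grasp_force: 0.0
```

Emit:
carry_out(linear=[[0,0,-0.9],[0,0,-0.9],[0,0,-0.9],[0,0,-0.9],[0,0,-0.9],[0,0,-0.9],[0,0,0]], rotation=[[0,0,0],[0,0,0],[0,0,0],[0,0,0],[0,0,0],[0,0,0],[0,0,0]], grip=[1,1,1,1,1,1,1])

```text
time: 25.7
ee_pos: [0.6675, 0.0485, 0.1284]
tcp_rot: [-179.9, -0.2, 159.1]
wrist_force: [-0.3, 0.5, -0.1]
opening: -0.0001
grasp_force: 0.0
```

Emit:
carry_out(linear=[[-0.05,-0.34,0],[-0.08,-0.34,0],[-0.1,-0.33,0],[-0.12,-0.32,0],[-0.14,-0.32,0],[-0.16,-0.31,0],[-0.18,-0.3,0],[-0.2,-0.28,0],[-0.22,-0.27,0],[-0.23,-0.25,0],[-0.25,-0.24,0],[-0.26,-0.22,0]], rotation=[[0,0,-0.46],[0,0,-0.46],[0,0,-0.46],[0,0,-0.46],[0,0,-0.46],[0,0,-0.46],[0,0,-0.46],[0,0,-0.46],[0,0,-0.46],[0,0,-0.46],[0,0,-0.46],[0,0,-0.46]], grip=[1,1,1,1,1,1,1,1,1,1,1,1])

```text
time: 26.9
ee_pos: [0.6304, -0.0216, 0.1328]
tcp_rot: [179.7, 0.1, 114.9]
wrist_force: [4.3, 1.9, 1.2]
opening: 0.0001
grasp_force: 1.9
```

Emit:
carry_out(linear=[[-0.28,-0.2,0],[-0.29,-0.19,0],[-0.3,-0.17,0],[-0.31,-0.15,0],[-0.32,-0.13,0],[-0.33,-0.11,0]], rotation=[[0,0,-0.46],[0,0,-0.46],[0,0,-0.46],[0,0,-0.46],[0,0,-0.46],[0,0,-0.46]], grip=[1,1,1,1,1,1])

```text
time: 27.5
ee_pos: [0.594, -0.0407, 0.1329]
tcp_rot: [179.7, -0.0, 92.8]
wrist_force: [7.2, 2.0, 2.0]
opening: -0.0001
grasp_force: 2.4
```

Emit:
carry_out(linear=[[-0.34,-0.08,-0.15],[-0.34,-0.06,-0.15],[0,0,0]], rotation=[[0,0,-0.46],[0,0,-0.46],[0,0,0]], grip=[1,1,1])

```text
time: 27.8
ee_pos: [0.5821, -0.0437, 0.1312]
tcp_rot: [179.3, -0.1, 85.4]
wrist_force: [3.5, 0.6, 21.2]
opening: -0.0001
grasp_force: 8.4
```

The fingertip is pressing down on the knob. I back off, go lower and push again squarely.

Emit:
carry_out(linear=[[0.2,0,0.4],[0.9,0,0],[0.9,0.05,0],[0,0,-0.6],[0,0,-0.4],[0,0,0]], rotation=[[0,0,0],[0,0,0],[0,0,0],[0,0,0],[0,0,0],[0,0,0]], grip=[1,1,1,1,1,1])

```text
time: 28.4
ee_pos: [0.6176, -0.0427, 0.1109]
tcp_rot: [-179.8, -0.0, 85.6]
wrist_force: [-1.0, 0.2, -0.4]
opening: -0.0002
grasp_force: 0.0
```

Run:
```python
from h import *
o=bot.get_obs();print(o["ee_pos"],o["tcp_rot"],o["wrist_force"])
im=wrist("w6"); m=dict(np.load("w6.npz")); g=cv2.cvtColor(im,6)
# dark knob search near prediction for nut angles
for n in np.arange(1.0,1.62,.06):
    th=24-35-np.degrees(n); P=np.r_[arc([th],.105,0)[0],.144]; u,v=fproj(m,P); print(round(n,2),round(u),round(v),cv2.getRectSubPix(g,(11,11),(u,v)).mean().round(0))
s=bot.camera("scene"); cv2.imwrite("pics/s6.png",s)
gs=cv2.cvtColor(s,6).astype(int)
for n in np.arange(1.0,1.62,.06):
    th=24-35-np.degrees(n); u,v=proj("scene",np.r_[arc([th],.105,0)[0],.144]); print(round(n,2),round(u),round(v),cv2.getRectSubPix(gs.astype(np.uint8),(5,5),(u,v)).mean().round(0))
```

```text
[ 0.61756394 -0.04267098  0.11094117] [-1.79822024e+02 -1.48380100e-04  8.55728191e+01] [-0.95076906  0.19533087 -0.41140119]
1.0 287 259 85.0
1.06 276 264 86.0
1.12 264 268 128.0
1.18 253 270 128.0
1.24 241 272 23.0
1.3 230 274 26.0
1.36 218 275 39.0
1.42 207 274 30.0
1.48 196 274 126.0
1.54 185 272 128.0
1.6 175 270 126.0
1.0 305 204 57.0
1.06 302 204 59.0
1.12 299 203 74.0
1.18 296 203 73.0
1.24 293 202 43.0
1.3 291 201 15.0
1.36 288 200 13.0
1.42 285 199 19.0
1.48 283 198 40.0
1.54 281 197 66.0
1.6 279 196 82.0
```

The nut now reads about 1.35. I push it a bit further for hard tight.

Emit:
carry_out(linear=[[-0.5,-0.03,0.1],[-0.5,-0.03,0.1],[-0.3,0,0],[-0.2,0,0],[-0.2,0,0]], rotation=[[0,0,0],[0,0,0],[0,0,-0.2],[0,0,-0.2],[0,0,-0.2]], grip=[1,1,1,1,1])

```text
time: 29.0
ee_pos: [0.5864, -0.0451, 0.1178]
tcp_rot: [179.7, 0.1, 80.6]
wrist_force: [8.8, -7.6, -0.0]
opening: 0.0001
grasp_force: 4.4
```

Emit:
carry_out(linear=[[-0.2,0,0],[-0.15,0,0],[0,0,0]], rotation=[[0,0,0],[0,0,0],[0,0,0]], grip=[1,1,1])

```text
time: 29.3
ee_pos: [0.5793, -0.0451, 0.1178]
tcp_rot: [179.7, 0.1, 80.6]
wrist_force: [6.6, -6.5, 0.1]
opening: -0.0006
grasp_force: 3.5
```

Next I back off, raise, and return to the measuring pose to verify.

Emit:
carry_out(linear=[[0.7,0,0],[0.7,0,0],[0,0,1],[0,0,1],[0,0,1],[0,0,1],[0,0,1],[0,0,1],[-0.9,0.3,0],[-0.9,0.3,0],[-0.9,0.3,0]], rotation=[[0,0,0],[0,0,0],[0,0,0],[0,0,0],[0,0,0],[0,0,0],[0,0,0],[0,0,0],[0,0,0.38],[0,0,0.38],[0,0,0.38]], grip=[1,1,1,1,1,1,1,1,1,1,1])

```text
time: 30.4
ee_pos: [0.5512, -0.0258, 0.237]
tcp_rot: [180.0, -0.0, 89.9]
wrist_force: [-0.1, -0.3, -0.2]
opening: -0.0003
grasp_force: 0.0
```

Emit:
carry_out(linear=[[-0.9,0.3,0],[-0.9,0.3,0],[-0.9,0.3,0],[-0.9,0.3,0],[-0.9,0.3,0],[-0.9,0.3,0],[-0.9,0.3,0],[-0.9,0.3,0],[-0.9,0.3,0],[0,0,0]], rotation=[[0,0,0.38],[0,0,0.38],[0,0,0.38],[0,0,0.38],[0,0,0.38],[0,0,0.38],[0,0,0.38],[0,0,0.38],[0,0,0],[0,0,0]], grip=[1,1,1,1,1,1,1,1,1,1])

```text
time: 31.4
ee_pos: [0.3885, 0.0284, 0.2376]
tcp_rot: [179.9, 0.0, 114.2]
wrist_force: [1.2, -0.1, 0.3]
opening: -0.0002
grasp_force: 0.0
```

Emit:
carry_out(linear=[[0,0,-0.64],[0,0,-0.64],[0,0,-0.64],[0,0,-0.64],[0,0,-0.64],[0,0,0],[0,0,0],[0,0,0]], rotation=[[0.3,-0.68,0],[0.3,-0.68,0],[0.3,-0.68,0],[0.3,-0.68,0],[0.3,-0.68,0],[0,0,0],[0,0,0],[0,0,0]], grip=[1,1,1,1,1,1,1,1])

```text
time: 32.2
ee_pos: [0.391, 0.0279, 0.1753]
tcp_rot: [150.1, 0.3, 114.1]
wrist_force: [0.9, 0.2, 0.8]
opening: -0.0001
grasp_force: 0.0
```

Run:
```python
from h import *
print(bot.get_obs()["ee_pos"],bot.get_obs()["tcp_rot"])
im=wrist("w7"); m=dict(np.load("w7.npz")); 
p=bandedge(im,range(42,88,3),375,430); r=fitband(m,p,0); print("band",r.x,r.fun.round(1))
for z in(.080,.090): print(z,[np.round(fproj(m,jig(x,y,zz)),1).tolist() for x,y,zz in((-.03,.115,z-.006),(-.03,.115,z),(.03,.115,z),(-.03,.105,z))])
for v in(105,112,117): print(v,im[v,385:445].astype(int).sum(1).tolist())
for cam in("top","scene"):
  s=bot.camera(cam); cv2.imwrite(f"pics/{cam}7.png",s); g=cv2.cvtColor(s,6)
  for n in np.arange(1.18,1.62,.05):
    th=24-35-np.degrees(n); u,v=proj(cam,np.r_[arc([th],.105,0)[0],.144]); print(cam,round(n,2),cv2.getRectSubPix(g,(5,5),(u,v)).mean().round(0))
a=cv2.imread("pics/top0.png");b=cv2.imread("pics/top7.png")
d=(cv2.GaussianBlur(cv2.absdiff(a,b).max(2),(5,5),0)>25).astype(np.uint8)
print([x.tolist() for x in cv2.connectedComponentsWithStats(d)[2][1:] if x[4]>15])
```

```text
[0.39096609 0.02794527 0.17528971] [150.14231192   0.3189344  114.14638316]
band [ 0.08666278 -0.00216992] [ 0.1 -0.   0.2 -0.1  0.  -0.  -0.1 -0.1 -0.2  0.1  0.1 -0.1  0.1 -0.
 -0.3  0.3]
0.08 [[391.5, 103.8], [395.5, 104.1], [433.0, 106.2], [395.1, 113.7]]
0.09 [[398.2, 104.2], [402.3, 104.5], [439.6, 106.8], [401.9, 114.4]]
105 [313, 315, 314, 307, 301, 304, 404, 493, 487, 488, 482, 479, 329, 266, 266, 285, 294, 285, 287, 299, 300, 301, 307, 312, 321, 328, 335, 339, 351, 357, 360, 358, 361, 364, 374, 384, 393, 405, 398, 399, 405, 425, 419, 396, 375, 377, 378, 379, 375, 375, 381, 392, 390, 380, 373, 383, 382, 372, 364, 369]
112 [317, 315, 313, 304, 397, 489, 489, 492, 486, 485, 480, 400, 288, 230, 238, 257, 240, 244, 244, 252, 257, 256, 261, 259, 254, 255, 253, 246, 252, 250, 253, 252, 253, 256, 256, 254, 252, 252, 252, 265, 375, 366, 408, 415, 412, 407, 399, 402, 405, 412, 408, 427, 412, 379, 384, 387, 384, 385, 387, 385]
117 [313, 314, 418, 492, 490, 490, 491, 488, 486, 480, 478, 410, 274, 230, 240, 379, 387, 393, 348, 287, 253, 259, 269, 290, 253, 256, 254, 251, 364, 318, 252, 314, 375, 386, 415, 411, 406, 411, 406, 399, 402, 405, 414, 416, 413, 405, 397, 403, 405, 410, 413, 398, 381, 387, 388, 389, 384, 375, 369, 371]
top 1.18 122.0
top 1.23 135.0
top 1.28 138.0
top 1.33 116.0
top 1.38 71.0
top 1.43 37.0
top 1.48 31.0
top 1.53 58.0
top 1.58 114.0
scene 1.18 74.0
scene 1.23 74.0
scene 1.28 72.0
scene 1.33 55.0
scene 1.38 26.0
scene 1.43 14.0
scene 1.48 15.0
scene 1.53 19.0
scene 1.58 39.0
[[310, 176, 27, 28, 293], [322, 188, 55, 31, 693], [281, 206, 27, 15, 173], [293, 213, 24, 21, 187], [269, 219, 16, 15, 113], [353, 271, 113, 107, 3680], [270, 278, 141, 122, 7175], [569, 328, 18, 7, 85], [448, 337, 192, 63, 6977], [539, 340, 13, 7, 75], [404, 395, 6, 5, 22]]
```

The nut is at about 1.46. The ledge is level with the band (86.7 against 86.7 mm) and no bystander has moved.

```bash
python3 -c "
from workcell import bot
print(bot.job_done())"
```

```text
the job is handed in; nothing more can be done
None
```

I handed the job in at about 32 s. By camera the ledge top is level with the band's lower edge (about 86.7 mm each), the nut is tight at about 1.46 rad, and the flask, funnel and roll have not moved; the judge returned no verdict.

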